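# Close the slide press until its knob slips

## Robot

A 6-joint arm with a two-finger parallel gripper is mounted at the origin on the work surface. World frame = base frame: x ahead of the robot, y to its left, z up, the work surface at z = 0. Lengths are in m, angles in degrees, forces in N, time in s.
With the tool pointing down it reaches from about 0.4 to 0.825 m from the base axis. Payload 7 kg.
Tool frame: the origin (TCP) lies at the very end of the fingers, on their centre line; the grasp point (between the pads) lies 19 mm behind it (ctrl.tcp_to_grasp is the distance from the TCP to the grasp point, in m); z points along the fingers, x is the direction in which the jaws open and shut, and the axes are right-handed (so a half turn about z gives the same grasp; the last joint's range is limited). The gripper opens to 88 mm and grips with 3 to 60 N. Pads are 19 mm wide; open, the fingers measure 130 mm over their backs; the gripper's body (78 mm by 193 mm) begins 47 mm behind the grasp point.
Start: joints at [92.939, 20.546, 0.682, 0, -70.136, -16.507], TCP at [0.158, 0.656, 0.227] pointing down, gripper open.
Joint ranges: [-176.03, 176.03], [-82.01, 121.73], [-58.28, 71.71], [-173.87, 95.51], [-174.79, -0.11], [-173.66, 173.66]. Speed limits (degrees/s): [136.94, 136.94, 172.46, 180, 180, 180].

## Interface

Orientations are given as [roll, pitch, yaw] about the fixed x, y, z axes, in that order (R = Rz(yaw) Ry(pitch) Rx(roll)).
In Python, from plant import sensors, vision, ticket, ctrl gives the robot as it stands. The module is installed in compiled form; this text tells all that it offers.
- The arm moves only by the tool drive_tool, never from a script. Its argument "moves" is a list of rows, each a list of 6 numbers: the shift along the tool's x, y, z in units of 0.15 m (1.0 is 0.15 m), then the turn, a rotation vector about the tool's x, y, z in units of 60 degrees (1.0 is 60 degrees). In form: [[dx, dy, dz, rx, ry, rz], ...]. A call has 1 to 8 rows; each row is the pose to reach, as a shift and turn from the pose measured when the call began, along the tool's axes at that moment; what a row does not reach only later rows make up. A row lasts 1/10 s, in which the tool goes at most 50 mm and 8.59 degrees, less where a joint would pass 70% of its speed; a pose out of reach is approached as far as the arm can. A call with a number of a shift or a turn outside -1 to 1 is refused whole. A call with a gripper value outside its range is refused whole. "fingers" is the opening, from -1 (shut) to 1 (fully open), set as the call begins (left out, the last holds). The fingers move at their own pace and stop on an object; the grip force is fixed at half the most. Time passes only in rows, so rows that repeat a pose let the fingers close. It gives the time, the measured TCP pose, the force and the opening at its end, in the units of the state.
- sensors.get_obs(): the state, without advancing time (a new reading comes with each control period).
- vision.snapshot(name): name is "scene" or "top" or "wrist"; returns a dict with "pixels" (420x560x3 uint8, red, green, blue), "fx", "fy", "cx", "cy" (pixels), "k1" (the pictures are not rectified: a ray, as slopes to the right and down, at radius r is drawn at 1 + k1 r^2 times it, then the intrinsics apply), "R" (3x3) and "t" (3): a world point X has camera coordinates R X + t. Camera axes: x right, y down, z forward; pixel columns grow to the right and rows downward; lengths in m; the calibration is good to about 2 mm. A picture is of the moment at which its call begins. There is no depth.
- ticket.close_job(): hands the job in, once; it reports no verdict.
The state is a dict: "clock": time; "joint_pos": joint angles; "qvel": joint speeds; "tau": joint torques, N m; "tool_pos": TCP position; "orientation": TCP orientation; "force": force on the tool from outside, world axes, zero at the start; "moment": the same for the moment, N m; "opening": finger opening in m.
Only numpy, scipy, OpenCV 4.12 (cv2) and the standard library are available. Lean on these libraries where they do the work, as an engineer would, in place of code of your own. Each camera call takes 0.05 s, during which the arm holds its last target.

## Task

One of the two small slide presses on the bench has a glass specimen slide lying in it. Turn that press's blue knob clockwise until its screw is fully home and the torque-limiting knob slips, let it slip about 15 degrees (never more than 25) so that the slide is not overstressed, then stop and let go. Leave the knob of the empty press as it is.

Things in the scene. Friction and masses are not known exactly. Their poses are not given: they have to be found in the camera images.
- press: The loaded press, fixed to the bench; origin under its base's centre, z up, y along the bridge. Dark base 130 x 110 x 16 mm, two posts, grey bridge 118 mm long (top 74 mm up), aluminium collar 50 mm across (top 84 mm), above it the knob. A glass slide 102 x 50 mm with a white paper end and a round green specimen shows under the bridge; the empty press has none.
- knob_grip (a point): Grip point of its blue knob: an upright flat wing 36 mm long, 13 mm thick, 94 to 128 mm above the bench. On the vertical turning axis, 116 mm up. Turns with the knob: x along the wing to the end with the white mark on top, y across the 13 mm thickness (pinch it so, from above), z up.
- press_screw (a joint): Turn of the loaded press's collar and screw, rad, growing clockwise from above; starts between 0 and 0.5, hard stop at 0.90: there the foot is fully home on the slide and the black tick on the collar's rim points at the red line on the bridge (to +y of the press). Turns lightly (0.03 N m), stays where left.
- press_clutch (a joint): Slip of the blue knob relative to the collar, rad, growing clockwise; 0 at the start, its white mark then in line with the collar's black tick. Knob and collar turn together until the screw stops; the knob then slips at a steady 0.15 N m, with no spring back. Turned anticlockwise, it takes the screw back with it.
- spare_pointer (a point): White-marked end of the blue wing knob of the empty press, the same kind of press without a slide: 18 mm from that knob's axis, 116 mm above the bench; x points outward along the wing. This knob must not be turned.

How it is judged (in metres and radians):
At the end, for the whole second after the job is handed in: The loaded press's screw is home (screw joint above 0.73 rad, within about 10 degrees of its stop), its knob has slipped between 0.09 and 0.5 rad (5 to 28 degrees), and the empty press's knob is where it was (pointer moved less than 6 mm) (value of joint press_screw above 0.73 rad and value of joint press_clutch between 0.09 and 0.5 rad and distance of spare_pointer from where it was at the start of the episode below 0.006 m); the robot touches nothing.
It fails at once if the knob of the loaded press is slipped more than 0.5 rad (value of joint press_clutch above 0.5 rad).
It fails at once if the knob of the empty press is turned (its pointer moves more than 6 mm) (distance of spare_pointer from where it was at the start of the episode above 0.006 m).
It also fails if it takes over 32 s, if anything falls off the work surface, if the arm or the gripper's body presses on something with over 40 N, if the wrist force passes 120 N, or if a joint passes its speed limit or range.

## Working session

There is one attempt and no reset: what is moved stays moved. The work goes in short steps, Python scripts to look and compute and a tool call to move; the robot and the scene stay as the last step left them, time stands still between calls to the robot, and variables do not carry over. Pictures are saved under pics/ and viewed, and the job is handed in when it is done.

Besides the shell and the picture viewer there is one more tool, called after "Call:" by a JSON object that holds its "api" and its "payload", one argument or row to a line. drive_tool: Moves the arm, as the interface text tells. Shifts and turns lie within -1 to 1; 1 stands for 0.15 m of shift or 60 degrees of turn. Its arguments: {"type":"object","properties":{"moves":{"type":"array"},"fingers":{"type":"number"}},"required":["moves"]}

```bash
mkdir -p pics; ls
python3 - <<'E'
from plant import sensors, vision, ticket, ctrl
import cv2
print(sensors.get_obs(), ctrl.tcp_to_grasp)
for n in ["scene","top","wrist"]:
    s=vision.snapshot(n); cv2.imwrite(f"pics/{n}0.png",s["pixels"][:,:,::-1])
    print(n,s["fx"],s["fy"],s["cx"],s["cy"],s["k1"],s["R"].round(4).tolist(),s["t"].round(4).tolist())
E
```

```text
pics
{'clock': 0.0, 'joint_pos': array([ 9.29397036e+01,  2.05912611e+01,  6.33922464e-01, -2.05432116e-02,
       -7.01376534e+01, -1.65061136e+01]), 'qvel': array([-0.02667123, -0.03701991,  0.05736782,  0.04257465, -0.01519466,
        0.03349281]), 'tau': array([ 1.17076328e-03, -5.82722104e+01,  2.93057531e+01,  6.99724495e+00,
        7.05740356e-03, -1.55809826e-04]), 'tool_pos': array([0.15825472, 0.65567017, 0.22562447]), 'orientation': array([-1.79991525e+02, -9.65647001e-02, -1.03573413e+02]), 'force': array([ 0.60018647, -0.36982809, -0.35661992]), 'moment': array([0.03341998, 0.00087863, 0.01759962]), 'opening': 0.08747602952856894} 0.0188
scene 430.79793666959677 430.79793666959677 282.30471439523416 206.5488385693278 0.01491974144817246 [[-0.7827, 0.6224, -0.0007], [0.4917, 0.6176, -0.6139], [-0.3816, -0.4809, -0.7894]] [0.4138, -0.2152, 1.0675]
top 395.04221232583745 395.04221232583745 277.4353921886165 208.26493525792648 -0.032985544778250775 [[0.0257, -0.9994, -0.0226], [-0.9966, -0.0239, -0.0784], [0.0778, 0.0245, -0.9967]] [-0.0035, 0.5281, 0.7716]
wrist 339.4749628203271 339.4749628203271 279.3313948323233 207.7466297718521 -0.05690183593680606 [[-0.2346, -0.9721, 0.002], [-0.9313, 0.2254, 0.2862], [-0.2786, 0.0653, -0.9582]] [0.6749, -0.0368, 0.3906]
```

View pics/scene0.png

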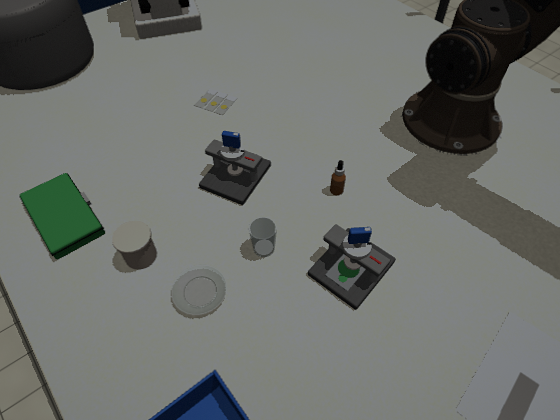

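View pics/top0.png

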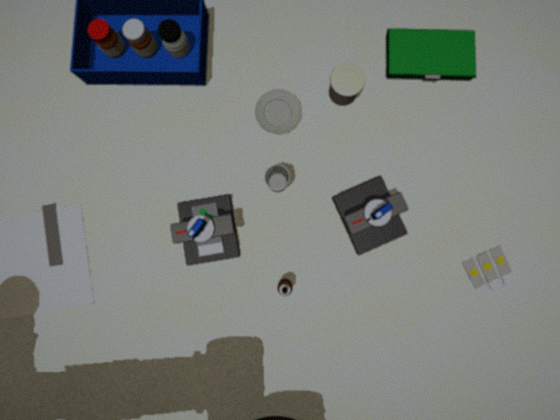

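View pics/wrist0.png

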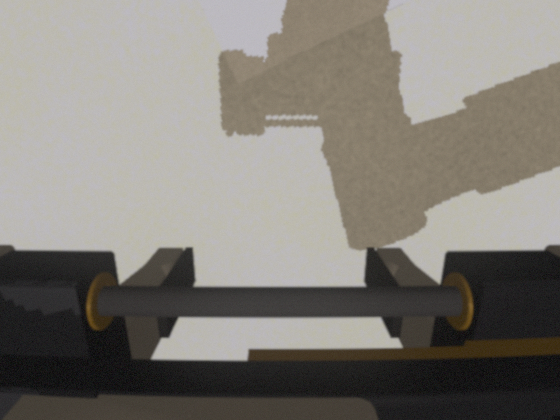

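The loaded press (slide and green specimen) is at about (203,229) in top and (358,237) in scene. The empty press is at (378,212) in top and (231,140) in scene. I'll zoom in on the loaded one.

```bash
python3 - <<'E'
import cv2,numpy as np
a=cv2.imread("pics/top0.png")[185:275,160:250]; b=cv2.imread("pics/scene0.png")[210:310,300:400]
f=lambda i:cv2.resize(i,(400,400),interpolation=cv2.INTER_CUBIC)
cv2.imwrite("pics/zoom0.png",np.hstack([f(a),f(b)]))
E
cat > h.py <<'E'
import numpy as np,cv2
from plant import sensors,vision
from scipy.spatial.transform import Rotation as Ro
def ray(s,u,v):
    K=np.array([[s["fx"],0,s["cx"]],[0,s["fy"],s["cy"]],[0,0,1.]])
    p=cv2.undistortPoints(np.array([[[u,v]]],float),K,np.array([s["k1"],0,0,0,0]))[0,0]
    R=np.array(s["R"]);t=np.array(s["t"])
    d=R.T@np.r_[p,1]; return -R.T@t,d/np.linalg.norm(d)
def tri(rs):
    A=sum(np.eye(3)-np.outer(d,d) for c,d in rs); b=sum((np.eye(3)-np.outer(d,d))@c for c,d in rs)
    X=np.linalg.solve(A,b); return X,[np.linalg.norm((np.eye(3)-np.outer(d,d))@(X-c)) for c,d in rs]
def atz(r,z):
    c,d=r; return c+d*(z-c[2])/d[2]
def proj(s,X):
    R=np.array(s["R"]);K=np.array([[s["fx"],0,s["cx"]],[0,s["fy"],s["cy"]],[0,0,1.]])
    return cv2.projectPoints(np.array(X,float).reshape(-1,1,3),cv2.Rodrigues(R)[0],np.array(s["t"],float),K,np.array([s["k1"],0,0,0,0.]))[0][:,0]
E
```

```text
(no output)
```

View pics/zoom0.png

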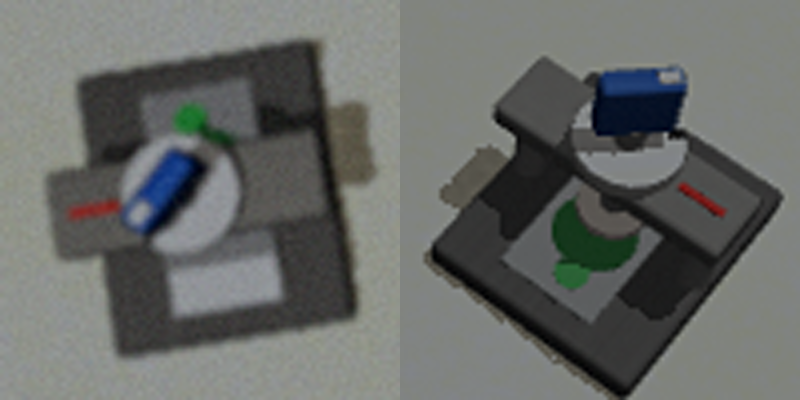

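Run:
```python
from h import *
T=vision.snapshot("top");S=vision.snapshot("scene")
print(tri([ray(T,196.7,228.2),ray(S,360.2,228.7)]))
print(tri([ray(T,200.7,228.9),ray(S,357.2,244.5)]))
for u,v,z in [(196.7,228.2,.128),(200.7,228.9,.084),(192,232.9,.128),(202.8,220.5,.128),
 (160+67/4.444,185+212/4.444,.074),(160+120/4.444,185+206/4.444,.074),
 (160+55/4.444,185+215/4.444,.074),(160+322/4.444,185+175/4.444,.074)]:
    print(atz(ray(T,u,v),z).round(4))
X=[]
for u,v in[(85,75),(315,45),(355,318),(118,355)]:
    X.append(atz(ray(T,160+u/4.444,185+v/4.444),.016)); print(X[-1].round(4))
print(np.mean(X,0))
```

```text
(array([0.48140941, 0.14760357, 0.12359394]), [np.float64(0.0004248488437649712), np.float64(0.00042484884376498905)])
(array([0.48160039, 0.15004195, 0.07857962]), [np.float64(4.697023472017997e-06), np.float64(4.697023472087019e-06)])
[0.4816 0.1463 0.128 ]
[0.4815 0.1489 0.084 ]
[0.4732 0.1542 0.128 ]
[0.4953 0.1362 0.128 ]
[0.4733 0.1992 0.074 ]
[0.4764 0.1767 0.074 ]
[0.4719 0.2042 0.074 ]
[0.4917 0.0916 0.074 ]
[0.5367 0.2102 0.016 ]
[0.5529 0.1049 0.016 ]
[0.4296 0.0825 0.016 ]
[0.4099 0.1895 0.016 ]
[0.48227404 0.14675441 0.016     ]
```

Call:
{"api": "drive_tool", "payload": {
  "moves": [
    [0.25,-0.25,0,0,0,0],
    [0.5,-0.5,0,0,0,0],
    [0.75,-0.78,0,0,0,0],
    [0.93,-0.96,0,0,0,0],
    [0.93,-0.96,0,0,0,0]
  ],
  "fingers": 1
}}

```text
clock: 0.75
tool_pos: [0.2675, 0.4821, 0.2269]
orientation: [180.0, -0.1, -103.8]
force: [0.3, 1.4, 0.3]
opening: 0.0874
```

Call:
{"api": "drive_tool", "payload": {
  "moves": [
    [0.25,-0.25,0,0,0,0],
    [0.5,-0.5,0,0,0,0],
    [0.75,-0.78,0,0,0,0],
    [0.95,-0.98,0,0,0,0],
    [0.95,-0.98,0,0,0,0]
  ]
}}

```text
clock: 1.25
tool_pos: [0.3776, 0.3053, 0.2273]
orientation: [180.0, -0.1, -103.9]
force: [-0.1, 0.8, 0.2]
opening: 0.088
```

```bash
cat > go.py <<'E'
import sys; from h import *
def go(x,y,z,yaw):
    o=sensors.get_obs(); R=Ro.from_euler('xyz',o['orientation'],degrees=True)
    d=R.inv().apply(np.array([x,y,z])-o['tool_pos'])/.15
    r=(R.inv()*Ro.from_euler('xyz',[180,0,yaw],degrees=True)).as_rotvec(degrees=True)/60
    print('t',o['clock'],'move',d.round(3),r.round(3),'j',o['joint_pos'].round(1),'pos',o['tool_pos'].round(4),o['orientation'].round(2),'M',o['moment'].round(3),o['tau'][5].round(3))
if __name__=='__main__': go(*map(float,sys.argv[1:5]))
E
python3 go.py .4815 .06 .227 -129
```

```text
t 1.25 move [ 1.421 -1.066  0.003] [-0.    -0.001  0.418] j [ 62.2   2.4 -22.4   0.  -65.2  13.8] pos [0.3776 0.3053 0.2273] [ 1.7999e+02 -6.0000e-02 -1.0392e+02] M [ 0.107  0.026 -0.01 ] 0.557
```

Call:
{"api": "drive_tool", "payload": {
  "moves": [
    [0.25,-0.25,0,0,0,0.1],
    [0.5,-0.5,0,0,0,0.2],
    [0.75,-0.78,0,0,0,0.3],
    [0.86,-0.9,0,0,0,0.42],
    [0.86,-0.9,0,0,0,0.42]
  ]
}}

```text
clock: 1.75
tool_pos: [0.4792, 0.1447, 0.2272]
orientation: [-180.0, -0.1, -129.6]
force: [-0.6, 0.0, -0.9]
opening: 0.0876
```

```bash
python3 go.py .4815 .148 .227 -129
python3 - <<'E'
from h import *
s=vision.snapshot("wrist"); cv2.imwrite("pics/w1.png",s["pixels"][:,:,::-1])
import pickle; pickle.dump(s,open("w1.pkl","wb"))
E
```

```text
t 1.75 move [-0.027  0.003  0.001] [-0.001 -0.002 -0.01 ] j [ 39.4   4.  -20.8   0.1 -65.4  11. ] pos [0.4792 0.1447 0.2272] [-1.7996e+02 -9.0000e-02 -1.2960e+02] M [ 0.08   0.048 -0.014] -0.398
```

View pics/w1.png

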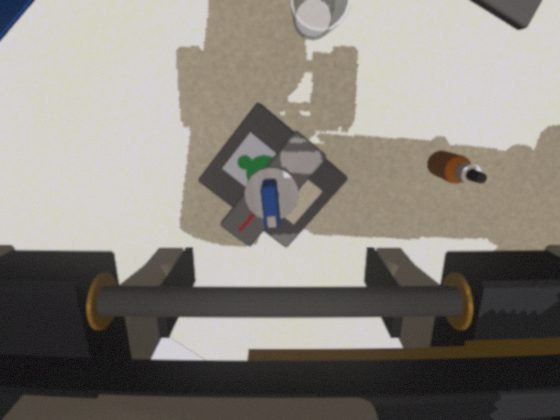

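Run:
```python
from h import *
s=vision.snapshot("wrist")
im=s["pixels"][:,:,::-1].copy()
z=cv2.resize(im[150:250,220:320],(600,600),interpolation=cv2.INTER_CUBIC)
cv2.imwrite("pics/z1.png",z)
hsv=cv2.cvtColor(im,cv2.COLOR_BGR2HSV)
m=cv2.inRange(hsv,(100,120,60),(130,255,255)); m[:150]=0;m[250:]=0;m[:,:220]=0;m[:,320:]=0
print(cv2.minAreaRect(cv2.findNonZero(m)))
print(proj(s,[(.4815,.148,.128),(.4815,.148,.094),(.4815,.148,.084)]))
```

```text
((270.52056884765625, 201.7676544189453), (43.64031219482422, 14.26555061340332), 85.60128784179688)
[[275.07221176 205.82889117]
 [275.45127486 195.05234809]
 [275.5476496  192.31472178]]
```

View pics/z1.png

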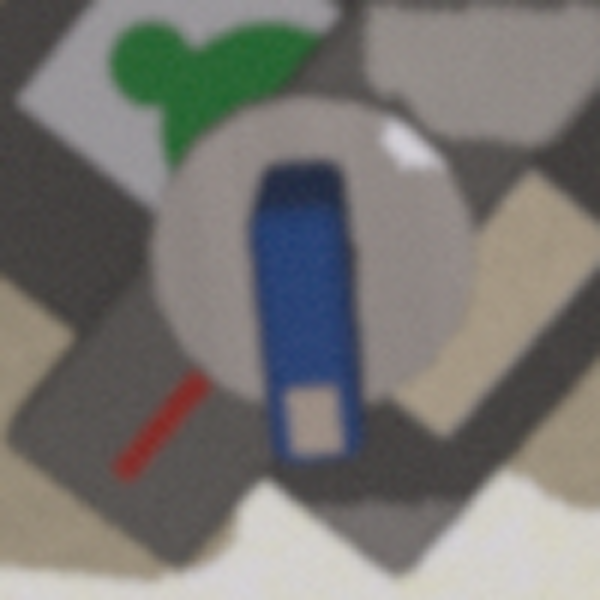

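```bash
python3 - <<'E'
from h import *
s=vision.snapshot("wrist");T=vision.snapshot("top");S=vision.snapshot("scene")
g=lambda u,v,z:atz(ray(s,220+u/6-.4,150+v/6-.4),z)
a,b=g(300,212,.128),g(319,459,.128);m=(a+b)/2
print(a,b,m,np.linalg.norm(b-a),np.degrees(np.arctan2(*(b-a)[1::-1])))
c=g(313,252,.084);print('collar',c, np.linalg.norm(g(150,252,.084)-g(475,252,.084)))
r,q=g(125,470,.074),g(203,380,.074);print('red',r,q,np.degrees(np.arctan2(*(r-q)[1::-1])),np.degrees(np.arctan2(*(r-c)[1::-1])))
print(tri([ray(s,220+310/6,150+335/6),ray(T,196.7,228.2),ray(S,360.2,228.7)]))
print(tri([ray(s,220+313/6,150+252/6),ray(T,200.7,228.9),ray(S,357.2,244.5)]))
E
python3 go.py .4815 .148 .098 -130
```

```text
[0.49666527 0.14165297 0.128     ] [0.46903089 0.16127621 0.128     ] [0.48284808 0.15146459 0.128     ] 0.03389292341555747 144.62134810471272
collar [0.48366137 0.15133004 0.084     ] 0.049431529861535484
red [0.47313188 0.19987729 0.074     ] [0.47676981 0.18012197 0.074     ] 100.43408503807986 102.23742916051266
(array([0.48206095, 0.14906779, 0.12555151]), [np.float64(0.0025382788856800455), np.float64(0.002199095627330691), np.float64(0.0004379561797179803)])
(array([0.48204716, 0.15077639, 0.07957   ]), [np.float64(0.0012979173687800963), np.float64(0.0010394327271454034), np.float64(0.00036794846785991926)])
t 2.0 move [-0.015 -0.024  0.863] [-0.    -0.001  0.017] j [ 39.9   3.9 -20.8   0.  -65.4  11.1] pos [0.4772 0.1486 0.2274] [-1.7998e+02 -5.0000e-02 -1.2901e+02] M [0.081 0.026 0.037] -0.003
```

```bash
python3 go.py .4825 .1505 .098 -126.5
```

```text
t 2.0 move [-0.033 -0.019  0.863] [-0.    -0.001 -0.042] j [ 39.9   3.9 -20.8   0.  -65.4  11.1] pos [0.4772 0.1486 0.2274] [-1.7998e+02 -5.0000e-02 -1.2901e+02] M [0.081 0.026 0.037] -0.003
```

Call:
{"api": "drive_tool", "payload": {
  "moves": [
    [-0.033,-0.02,0.1,0,0,-0.04],
    [-0.033,-0.02,0.3,0,0,-0.04],
    [-0.033,-0.02,0.5,0,0,-0.04],
    [-0.033,-0.02,0.7,0,0,-0.04],
    [-0.033,-0.02,0.8,0,0,-0.04],
    [-0.033,-0.02,0.86,0,0,-0.04],
    [-0.033,-0.02,0.86,0,0,-0.04]
  ]
}}

```text
clock: 2.7
tool_pos: [0.4819, 0.151, 0.0976]
orientation: [180.0, -0.1, -126.5]
force: [-0.6, 0.7, 1.1]
opening: 0.0877
```

```bash
python3 go.py .4825 .1505 .098 -126.5
python3 - <<'E'
from h import *
s=vision.snapshot("wrist"); cv2.imwrite("pics/w2.png",s["pixels"][:,:,::-1])
print(proj(s,[(.4825,.1505,.128)]))
E
```

```text
t 2.7 move [ 0.001 -0.005 -0.003] [ 0.    -0.002  0.   ] j [ 39.7  12.  -30.3   0.  -47.9  13.7] pos [0.4819 0.151  0.0976] [ 1.7999e+02 -1.5000e-01 -1.2650e+02] M [ 0.015  0.033 -0.04 ] 0.002
[[280.55746262 292.18529259]]
```

View pics/w2.png

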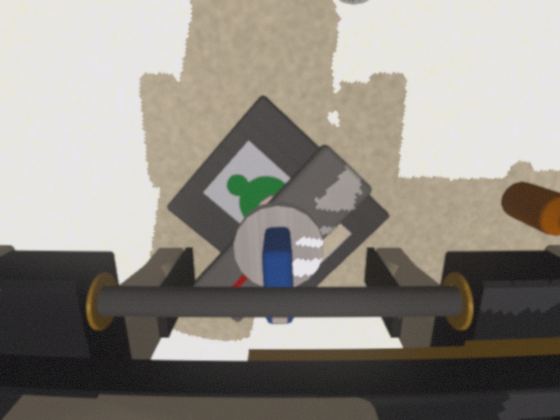

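The wing is upright in the picture at column ~279, midway between the fingers, and the jaws straddle it. Closing.

Call:
{"api": "drive_tool", "payload": {
  "moves": [
    [0,0,0,0,0,0],
    [0,0,0,0,0,0],
    [0,0,0,0,0,0],
    [0,0,0,0,0,0],
    [0,0,0,0,0,0],
    [0,0,0,0,0,0],
    [0,0,0,0,0,0],
    [0,0,0,0,0,0]
  ],
  "fingers": -1
}}

```text
clock: 3.55
tool_pos: [0.4825, 0.1512, 0.0985]
orientation: [-180.0, -0.1, -126.5]
force: [0.5, -0.5, -0.3]
opening: 0.0293
```

```bash
python3 go.py .4825 .1505 .098 -169
```

```text
t 3.55 move [ 0.004 -0.002  0.004] [-0.001 -0.001  0.708] j [ 39.7  11.9 -30.2   0.  -47.9  13.7] pos [0.4825 0.1512 0.0985] [-1.7998e+02 -7.0000e-02 -1.2651e+02] M [0.037 0.039 0.005] -0.0
```

Still closing.

Call:
{"api": "drive_tool", "payload": {
  "moves": [
    [0,0,0,0,0,0],
    [0,0,0,0,0,0],
    [0,0,0,0,0,0],
    [0,0,0,0,0,0],
    [0,0,0,0,0,0],
    [0,0,0,0,0,0]
  ]
}}

```text
clock: 4.15
tool_pos: [0.4827, 0.1512, 0.0985]
orientation: [-180.0, -0.1, -126.5]
force: [0.9, 0.7, -2.2]
opening: 0.0125
```

```bash
python3 go.py .4825 .1512 .098 -156.5; python3 -c "
from plant import sensors;o=sensors.get_obs();print(o['force'],o['moment'],o['opening'],o['tau'])"
```

```text
t 4.15 move [0.001 0.001 0.003] [-0.001 -0.001  0.5  ] j [ 39.7  11.9 -30.2   0.1 -47.9  13.7] pos [0.4827 0.1512 0.0985] [-1.7998e+02 -6.0000e-02 -1.2651e+02] M [ 0.051 -0.639  0.017] 0.029
[ 0.85617336  0.65716158 -2.1608947 ] [ 0.05070801 -0.63912782  0.01708954] 0.01252189632528509 [ 2.73876898e-01 -4.08840179e+01  2.28642350e+01  5.32218039e+00
 -4.70190514e-01  2.86363566e-02]
```

Call:
{"api": "drive_tool", "payload": {
  "moves": [
    [0,0,0,0,0,0.08],
    [0,0,0,0,0,0.16],
    [0,0,0,0,0,0.24],
    [0,0,0,0,0,0.32],
    [0,0,0,0,0,0.4],
    [0,0,0,0,0,0.5],
    [0,0,0,0,0,0.5],
    [0,0,0,0,0,0.5]
  ]
}}

```text
clock: 4.95
tool_pos: [0.4833, 0.1518, 0.0986]
orientation: [-180.0, 0.0, -156.3]
force: [4.8, 2.2, -5.9]
opening: 0.0131
```

```bash
python3 go.py .4825 .1512 .098 -166
python3 - <<'E'
from h import *
o=sensors.get_obs();print(o['force'],o['moment'],o['opening'])
s=vision.snapshot("wrist"); cv2.imwrite("pics/w3.png",s["pixels"][:,:,::-1])
E
```

```text
t 4.95 move [ 0.007 -0.001  0.004] [-0.     0.001  0.161] j [ 39.7  11.9 -30.2   0.1 -47.8 -16.1] pos [0.4833 0.1518 0.0986] [-1.7997e+02  5.0000e-02 -1.5633e+02] M [ 0.821 -1.949  0.029] -0.136
[ 4.81071532  2.15749751 -5.89096489] [ 0.82111891 -1.94921921  0.02891585] 0.013091509219003055
```

View pics/w3.png

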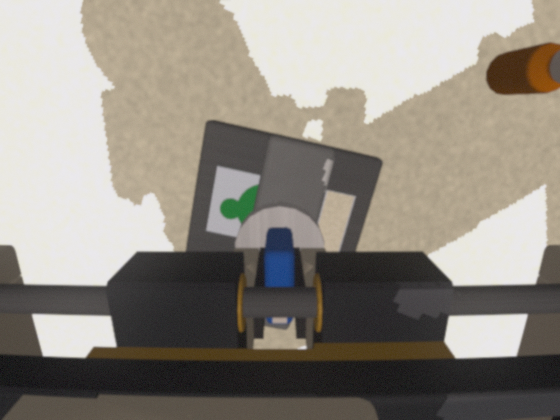

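The wing turned with the fingers, and Mz is only 0.03 N m, so the screw is still free. The stop should come near yaw −170°, so I'll approach in small steps.

Call:
{"api": "drive_tool", "payload": {
  "moves": [
    [0,0,0,0,0,0.08],
    [0,0,0,0,0,0.16],
    [0,0,0,0,0,0.16],
    [0,0,0,0,0,0.16]
  ]
}}

```text
clock: 5.4
tool_pos: [0.4836, 0.1519, 0.0985]
orientation: [-180.0, 0.1, -165.7]
force: [4.2, 0.9, -5.3]
opening: 0.0128
```

```bash
cat > m.py <<'E'
from plant import sensors
o=sensors.get_obs();print(o['clock'],'yaw',o['orientation'][2].round(2),'F',o['force'].round(1),'M',o['moment'].round(3),'tau',o['tau'].round(3),o['opening'],'j6',o['joint_pos'][5].round(2))
E
python3 m.py
```

```text
5.4 yaw -165.7 F [ 4.2  0.9 -5.3] M [ 0.398 -1.998 -0.079] tau [  0.372 -42.312  21.919   5.034  -1.719  -0.064] 0.01284412434734661 j6 -25.45
```

Call:
{"api": "drive_tool", "payload": {
  "moves": [
    [0,0,0,0,0,0.05],
    [0,0,0,0,0,0.05],
    [0,0,0,0,0,0.05]
  ]
}}

```text
clock: 5.7
tool_pos: [0.4837, 0.152, 0.0986]
orientation: [-180.0, 0.1, -168.5]
force: [5.1, 1.2, -4.8]
opening: 0.0128
```

```bash
python3 m.py
```

```text
5.7 yaw -168.52 F [ 5.1  1.2 -4.8] M [ 0.334 -1.84   0.039] tau [  0.413 -42.185  22.051   5.043  -1.581  -0.043] 0.012761307046650842 j6 -28.28
```

Call:
{"api": "drive_tool", "payload": {
  "moves": [
    [0,0,0,0,0,0.05],
    [0,0,0,0,0,0.05],
    [0,0,0,0,0,0.05]
  ]
}}

```text
clock: 6.0
tool_pos: [0.4838, 0.152, 0.0986]
orientation: [-180.0, 0.1, -171.4]
force: [4.8, 0.8, -6.9]
opening: 0.0133
```

```bash
python3 m.py
```

```text
6.0 yaw -171.38 F [ 4.8  0.8 -6.9] M [ 0.327 -1.956  0.021] tau [ 4.6700e-01 -4.2263e+01  2.2022e+01  4.9550e+00 -1.6280e+00 -3.2000e-02] 0.013305483901011097 j6 -31.14
```

Call:
{"api": "drive_tool", "payload": {
  "moves": [
    [0,0,0,0,0,0.05],
    [0,0,0,0,0,0.05],
    [0,0,0,0,0,0.05]
  ]
}}

```text
clock: 6.3
tool_pos: [0.4839, 0.152, 0.0986]
orientation: [-180.0, 0.1, -174.3]
force: [4.9, 1.3, -5.1]
opening: 0.0127
```

```bash
python3 m.py
```

```text
6.3 yaw -174.26 F [ 4.9  1.3 -5.1] M [ 0.343 -2.041  0.057] tau [  0.497 -42.302  22.021   4.937  -1.646  -0.075] 0.012681224474257588 j6 -34.02
```

Call:
{"api": "drive_tool", "payload": {
  "moves": [
    [0,0,0,0,0,0.05],
    [0,0,0,0,0,0.05],
    [0,0,0,0,0,0.05]
  ]
}}

```text
clock: 6.6
tool_pos: [0.484, 0.152, 0.0986]
orientation: [180.0, 0.1, -177.1]
force: [5.8, 0.1, -5.4]
opening: 0.0129
```

```bash
python3 m.py;  python3 - <<'E'
from h import *
for n in ["wrist","scene","top"]:
    s=vision.snapshot(n); cv2.imwrite(f"pics/{n}4.png",s["pixels"][:,:,::-1])
a=cv2.imread("pics/scene4.png")[200:300,300:420]; b=cv2.imread("pics/wrist4.png")[150:350,190:370]
cv2.imwrite("pics/c4.png",np.hstack([cv2.resize(a,(400,400),interpolation=2),cv2.resize(b,(400,400),interpolation=2)]))
E
```

```text
6.6 yaw -177.13 F [ 5.8  0.1 -5.4] M [ 0.333 -2.044  0.038] tau [  0.515 -42.309  22.02    4.929  -1.65   -0.074] 0.012937986252970225 j6 -36.89
```

View pics/c4.png

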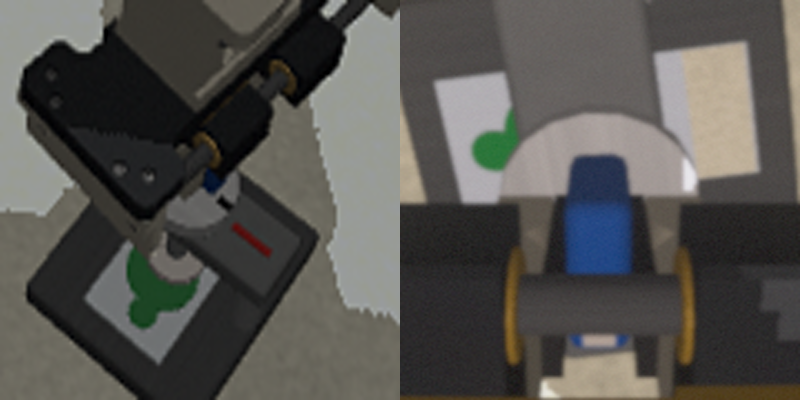

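Run:
```python
import cv2
a=cv2.imread("pics/scene4.png")[230:280,340:400]
cv2.imwrite("pics/c5.png",cv2.resize(a,(720,600),interpolation=2))
```

```text
(no output)
```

View pics/c5.png

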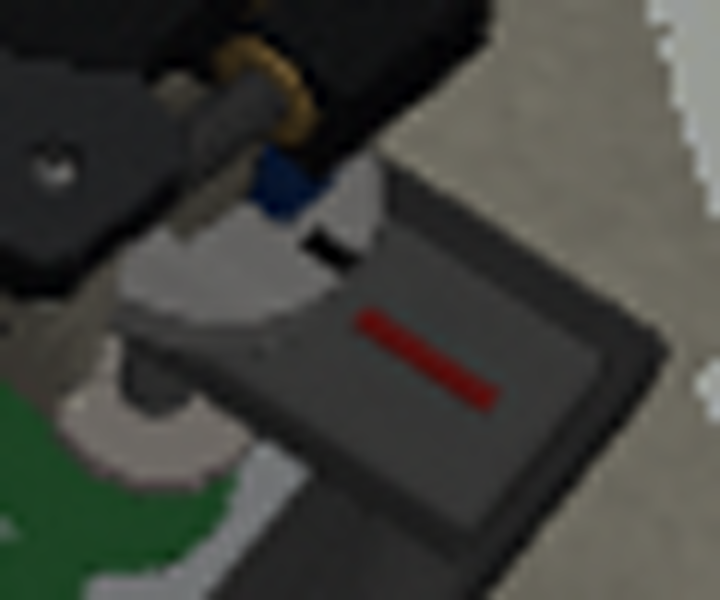

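Run:
```python
from h import *
S=vision.snapshot("scene")
g=lambda u,v,z:atz(ray(S,340+u/12-.46,230+v/12-.46),z)
ti,to=g(315,240,.084),g(346,264,.084);r0,r1=g(368,318,.074),g(487,400,.074)
an=lambda d:np.degrees(np.arctan2(d[1],d[0])).round(1)
print(ti,to,r0,r1,an(to-ti),an(r1-r0))
for c in [(.4825,.1505),(.484,.152),(.482,.1505)]:
  c=np.r_[c,0]; print(an(to-c),an(r1-c),an((r0+r1)/2-c),np.linalg.norm((to-c)[:2]))
```

```text
[0.48037524 0.16852807 0.084     ] [0.47980069 0.17409865 0.084     ] [0.4781447  0.17902387 0.074     ] [0.47470217 0.19898406 0.074     ] 95.9 99.8
96.5 99.1 99.0 0.02375252884303426
100.8 101.2 101.6 0.022494101433357304
95.3 98.6 98.2 0.02370091384826346
```

Call:
{"api": "drive_tool", "payload": {
  "moves": [
    [0,0,0,0,0,0.04],
    [0,0,0,0,0,0.08]
  ]
}}

```text
clock: 7.0
tool_pos: [0.4841, 0.152, 0.0986]
orientation: [180.0, 0.1, 178.1]
force: [5.0, 0.9, -7.0]
opening: 0.0124
```

```bash
python3 m.py
```

```text
7.0 yaw 178.13 F [ 5.   0.9 -7. ] M [ 0.205 -2.161  0.137] tau [  0.507 -42.484  22.021   4.756  -1.732   0.607] 0.012417167426606377 j6 -41.64
```

Call:
{"api": "drive_tool", "payload": {
  "moves": [
    [0,0,0,0,0,0.04],
    [0,0,0,0,0,0.07],
    [0,0,0,0,0,0.07]
  ]
}}

```text
clock: 7.3
tool_pos: [0.4842, 0.152, 0.0986]
orientation: [180.0, 0.1, 174.0]
force: [6.0, -0.2, -4.8]
opening: 0.0129
```

```bash
python3 m.py;  python3 - <<'E'
from h import *
s=vision.snapshot("scene"); im=s["pixels"][:,:,::-1]
cv2.imwrite("pics/c6.png",cv2.resize(im[230:280,340:400].copy(),(720,600),interpolation=2))
E
```

```text
7.3 yaw 174.0 F [ 6.  -0.2 -4.8] M [ 0.261 -2.163  0.101] tau [  0.596 -42.457  22.013   4.808  -1.716  -0.492] 0.01286031744622901 j6 -45.77
```

View pics/c6.png

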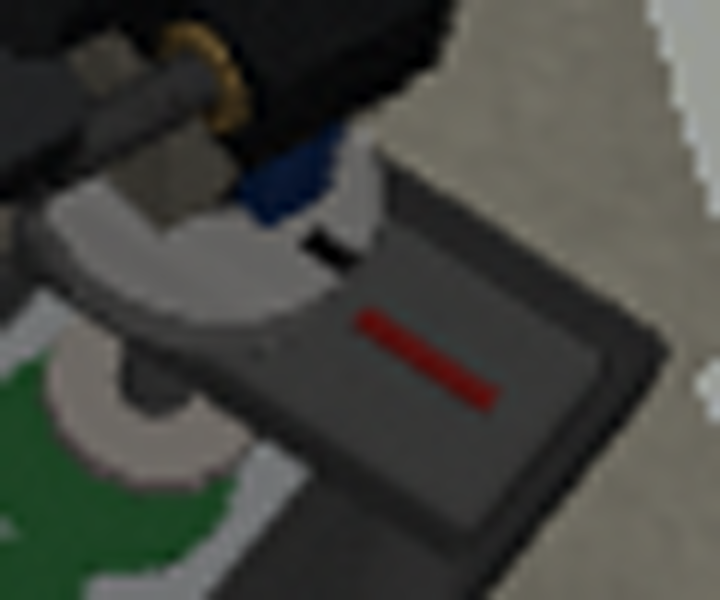

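The tick has stayed at (330,250) in the zoom over the last 9°, so the screw is home and the clutch is slipping. Estimated slip is about 16°. Releasing.

Call:
{"api": "drive_tool", "payload": {
  "moves": [
    [0,0,0,0,0,0],
    [0,0,0,0,0,0],
    [0,0,0,0,0,0],
    [0,0,0,0,0,0],
    [0,0,0,0,0,0],
    [0,0,0,0,0,0],
    [0,0,0,0,0,0],
    [0,0,0,0,0,0]
  ],
  "fingers": 1
}}

```text
clock: 8.15
tool_pos: [0.4842, 0.152, 0.0986]
orientation: [180.0, 0.1, 174.0]
force: [-0.6, 0.2, 0.3]
opening: 0.0714
```

```bash
python3 m.py
```

```text
8.15 yaw 174.05 F [-0.6  0.2  0.3] M [ 0.118 -0.067  0.061] tau [ 1.000e-03 -4.021e+01  2.310e+01  5.521e+00 -2.600e-02  1.000e-03] 0.07137205050774074 j6 -45.72
```

Call:
{"api": "drive_tool", "payload": {
  "moves": [
    [0,0,-0.15,0,0,0],
    [0,0,-0.35,0,0,0],
    [0,0,-0.6,0,0,0],
    [0,0,-0.85,0,0,0],
    [0,0,-0.95,0,0,0],
    [0,0,-0.95,0,0,0]
  ]
}}

```text
clock: 8.75
tool_pos: [0.485, 0.1526, 0.2439]
orientation: [179.8, 0.4, 174.1]
force: [0.5, 1.1, -0.5]
opening: 0.0877
```

```bash
python3 - <<'E'
from h import *
import pickle
P={}
for n in ["wrist","top","scene"]:
    s=P[n]=vision.snapshot(n); cv2.imwrite(f"pics/{n}7.png",s["pixels"][:,:,::-1])
pickle.dump(P,open("p7.pkl","wb"))
w=cv2.imread("pics/wrist7.png")[130:260,215:345]
cv2.imwrite("pics/c7.png",np.hstack([cv2.resize(w,(520,520),interpolation=2)]))
a=cv2.imread("pics/scene7.png");b=cv2.imread("pics/scene0.png")
f=lambda i,u,v:cv2.resize(i[v:v+70,u:u+70],(350,350),interpolation=2)
cv2.imwrite("pics/d7.png",np.hstack([f(b,200,120),f(a,200,120)]))
print(cv2.absdiff(a,b)[125:165,205:270].max())
E
python3 m.py
```

```text
20
8.9 yaw 174.04 F [ 0.5  0.3 -0.9] M [ 0.071 -0.049  0.009] tau [ 8.0000e-03 -3.5456e+01  2.9378e+01  7.0040e+00 -2.9000e-02  1.0000e-03] 0.08746617216194835 j6 -45.71
```

View pics/c7.png

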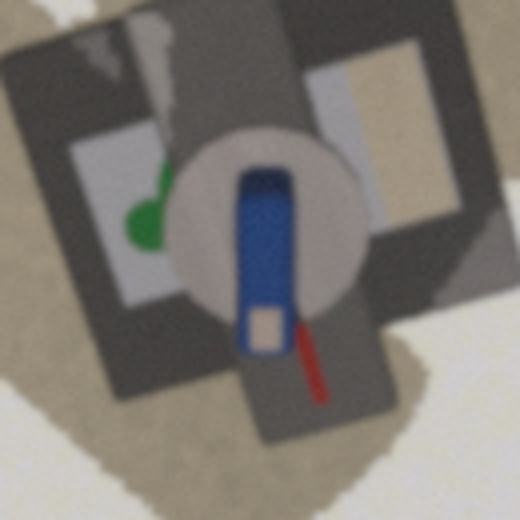

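View pics/d7.png

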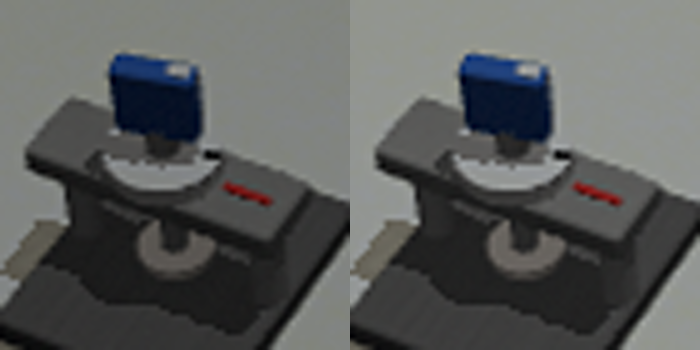

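Run:
```python
from h import *
import pickle
s=pickle.load(open("p7.pkl","rb"))["wrist"]
g=lambda u,v,z:atz(ray(s,215+u/4-.4,130+v/4-.4),z)
an=lambda d:np.degrees(np.arctan2(d[1],d[0])).round(1)
a,b=g(267,195,.128),g(265,352,.128); r0,r1=g(302,328,.074),g(322,402,.074); c=g(267,228,.084)
print('wing',an(b-a),np.linalg.norm(b-a),'red',an(r1-r0),an(r1-c),'slip',an(r1-r0)-an(b-a))
k=cv2.imread("pics/scene7.png")[210:280,320:400]
cv2.imwrite("pics/e7.png",cv2.resize(k,(640,560),interpolation=2))
```

```text
wing 83.4 0.033918442281152233 red 99.0 100.5 slip 15.599999999999994
```

View pics/e7.png

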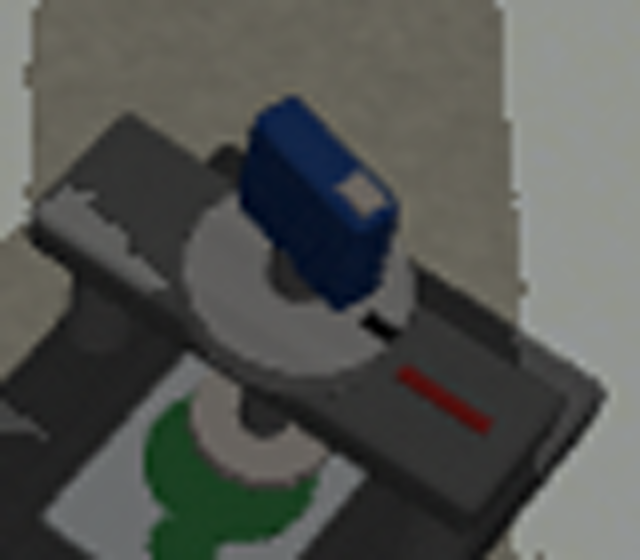

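The tick, at (378,325) in the zoom, points at the red line. The wing is rotated about 16° past it, and the empty press looks unchanged. Handing in.

```bash
python3 -c "
from plant import ticket
print(ticket.close_job())"
```

```text
the job is handed in; nothing more can be done
None
```

I turned the loaded press's blue knob clockwise until its screw was home and the clutch slipped about 16°, then let go and handed the job in. I pinched the wing from above, turned it about 59°, then opened the fingers and raised the arm about 145 mm. The robot clock read 8.9 s at the last check before hand-in.

**Last checks:**
- **Screw home:** the black tick points at the red line, within about 2–4° by my measurement. It did not move over the last 9° of turning.
- **Slip:** the final wrist picture shows the white-marked end 15.6° past the red line. The tool angle also gives about 16°, and the limits are 5 to 28°.
- **Empty press:** its knob looks the same in the scene pictures before and after. I compared these by eye and did not measure the pointer.
- **Clear of everything:** the gripper is open above the press, with force readings near zero.

**Disagreements:**
- **Knob position:** the camera views put the knob's axis up to 3–5 mm apart. I used a middle value, which gave about 6 N sideways (plus about 5–7 N vertically) while gripping.
- **Torque:** the measured turning torque while slipping was 0.10–0.14 N m, a little under the nominal 0.15. The sensor noise is about 0.03 N m or more.

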